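# Unclamp a coupon and add it to the brick-bonded stack

## Robot

A 6-joint arm with a two-finger parallel gripper is mounted at the origin on a cart in front of the work surface, level with it; the furniture and walls round the work are solid. World frame = base frame: x ahead of the robot, y to its left, z up, the work surface at z = 0. Lengths are in m, angles in rad, forces in N, time in s.
With the tool pointing down it reaches from about 0.3 to 0.825 m from the base axis. Payload 5.4 kg.
Tool frame: the origin (TCP) lies midway between the tips of the shut fingers; the grasp point (between the pads) lies 19 mm behind it; z points along the fingers, y is the line along which they close (so a half turn about z gives the same grasp; the last joint's range is limited). The gripper opens to 92 mm and grips with 3 to 60 N. Pads are 20 mm wide; open, the fingers measure 128 mm over their backs; the gripper's body (75 mm by 189 mm) begins 69 mm behind the grasp point.
Start: joints at [-1.406, 0.158, 1.597, -0, 1.386, -0.21], TCP at [0.21, -0.535, 0.215] pointing down, gripper open.
Joint ranges: [-2.91, 2.91], [-0.94, 2.29], [0.18, 2.7], [-1.29, 4.43], [0.17, 2.64], [-3, 3]. Speed limits (rad/s): [2.57, 2.57, 3.14, 3.14, 3.14, 3.14].

## Interface

Orientations are given as [roll, pitch, yaw] about the fixed x, y, z axes, in that order (R = Rz(yaw) Ry(pitch) Rx(roll)).
In Python, from station import env gives the robot as it stands.
- The arm moves only by the tool jog_arm, called after "Request:" as name(argument=value, ...), one argument or row to a line, values as JSON. Schema: {"type":"object","properties":{"steps":{"type":"array","items":{"type":"number"},"minItems":5,"maxItems":60},"only":{"type":"string"},"quiet":{"type":"boolean"},"lines":{"type":"string"}},"required":["steps"],"additionalProperties":false}. steps is one flat list of numbers that holds 1 to 12 rows one after another, with no inner brackets; each row has 5 numbers: the opening from 0.0 (shut) to 1.0 (fully open), then dx, dy, dz in units of 5 mm, then a turn about the tool's z in rad; each row is the pose to reach, as a shift and turn from the pose commanded when the call began, along the tool's axes at that moment; what a row does not reach only later rows make up. A row lasts 1/8 s, in which the tool goes at most 0.0625 m and 0.188 rad, less where a joint would pass 70% of its speed; a pose out of reach is approached as far as the arm can. The fingers move at their own pace and stop on an object; the grip force is fixed at half the most. Time passes only in rows, so rows that do not move let the fingers close. The tool returns the time, the measured TCP pose, the force, the opening and the grip force at its end. only (a regular expression) keeps the lines of the reply that match it, lines (a string "A,B") keeps lines A to B, and quiet returns only ok. Input that does not fit is refused with a message, and nothing moves.
- env.get_state(): the state, without advancing time (a new reading comes with each control period).
- env.grab_frame(name): name is "scene" or "side" or "wrist"; returns a dict with "color" (400x640x3 uint8, red, green, blue), "fx", "fy", "cx", "cy" (pixels), "k1" (the pictures are not rectified: a ray, as slopes to the right and down, at radius r is drawn at 1 + k1 r^2 times it, then the intrinsics apply), "extrinsics" (4x4, takes a point from camera to world coordinates). Camera axes: x right, y down, z forward; pixel columns grow to the right and rows downward; lengths in m; the calibration is good to about 2 mm. A picture is of the moment at which its call begins. There is no depth.
- env.job_done(): hands the job in; it is judged then, once.
The state is a dict: "t": time; "q": joint angles; "joint_velocities": joint speeds; "joint_torque": joint torques, N m; "tcp_pos": TCP position; "ee_rot": TCP orientation; "contact_force": force on the tool from outside, world axes, zero at the start; "torque": the same for the moment, N m; "grip_width": opening from 0.0 (shut) to 1.0 (fully open); "gripper_force": force on a finger pad.
Only numpy, scipy, OpenCV 4.12 (cv2) and the standard library are available. Lean on these libraries where they do the work, as an engineer would, in place of code of your own. Each camera call takes 0.05 s, during which the arm holds its last target. There are 200 camera calls.

## Task

Swing the red-handled clamp bar of the blue fixture up until it stands upright, slide the brass coupon flat along the fixture out of the guides toward the fixture's open end, and let go of it there, lying on the fixture's free bed. Then take it again by its two short ends and lay it in the green rack as the second course of a running bond: flat, lengthways in the rack, centred over the joint between the two coupons already there, lowered right down onto them before you let go. Leave the bar up, the two lower coupons where they lie, and all the other things on the bench undisturbed.

Things in the scene. Friction and masses are not known exactly. Their poses are not given: they have to be found in the camera images.
- fixture: Blue clamping fixture, fixed: bed plate 12 mm thick, x -125 to +90, y +-52 mm. Origin: on the bench under the centre of the clamped coupon; x is the sliding line, open end toward -x. The coupon starts at x 0, y 0, length along x, between guide rails (x -4 to +36, inner faces y +-23, tops 21 mm above the bench) and against a low stop at +x; its front 26 mm (x -30 to -4) stand clear of the rails.
- outfeed (a point): Point on top of the fixture's free bed, at fixture x -80, y 0, z 12 mm: a good place for the coupon's centre when it is let go (it must be clear of the rails, and its end needs room for a finger). The bed is bare and level from x -125 to the rails.
- clamp_bar (a joint): Hinge angle, rad: 0 closed, grows as the bar swings up and away from the open end, 1.55 is the stop; upright is over 1.2. Axis: the fixture's y through clamp_hinge. Stiff (0.3 N m; bar 0.25 kg): it stays where left. Two side arms (y +-31 mm) carry a cross bar 14 mm wide over the coupon's middle, with an 8 mm pin that reaches 5 mm down into the coupon's hole and blocks it from sliding.
- clamp_handle (a point): Middle of the bar's red bow handle: a round grip 10 mm thick along the fixture's y, free length 48 mm between its two posts (y +-29 mm), with 33 mm free between it and the cross bar. Bar closed: fixture x 0, y 0, z 76 mm; it lies 65 mm before and 48 mm above the hinge and turns about the hinge with the bar.
- clamp_hinge (a point): Middle of the hinge line, at the fixture's x 65, y 0, z 28 mm.
- coupon: The brass coupon to move: a flat plate 60 (x) x 44 (y) x 14 (z) mm with a 15 mm hole through its middle, about 0.28 kg. Origin: centre of its underside. Starts with its underside 12 mm above the bench.
- laid_coupon_a: Brass coupon of the same size, loose, lying in the green rack as half of the first course, centre at the rack's x -30.5 mm. Origin: centre of its underside.
- laid_coupon_b: The other one, centre at the rack's x +30.5 mm.
- rack: Green stacking rack, fixed: open-topped channel 150 (x) x 74 (y) mm, origin on the bench under its centre. Floor 8 mm high; side walls over its whole length (inner faces y +-25, tops 34 mm high) leave no room for fingers beside a coupon, only at its ends. Steel end stops, 18 mm high, at x +-62 mm.
- bond_joint (a point): Rack x 0, y 0, z 22 mm: top of the joint between the two lower coupons (they lie end to end, tops 22 mm high). The laid coupon's underside centre belongs here; its top is then 36 mm high.
- spray_can: Blue spray can, standing, 58 mm across, 194 mm tall; origin centre of its underside. Not to be disturbed.
- grey_tin: Pale grey paint tin, standing, 71 mm across, 85 mm tall; origin centre of its underside. Not to be disturbed.
- crown_gear: Steel gear, 52 mm across, 16 mm high. Not to be disturbed.
- stator: Motor stator with copper windings, 81 x 61 x 60 mm. Not to be disturbed.
- bearing: Ball bearing, 35 mm across, 11 mm high. Not to be disturbed.
- red_tape: Roll of red tape, 68 mm across, 19 mm high. Not to be disturbed.
- pinion_gear: Small steel gear, 38 mm across, 18 mm high. Not to be disturbed.

How it is judged:
On the way, in this order (a step that is already met when the one before it is completed fails the run):
1. the clamp bar stands upright (over 1.2 rad) with the coupon still in the guides (value of joint clamp_bar above 1.2 rad and x of coupon in the frame of fixture above -0.02 m), for 0.2 s.
2. the coupon has been slid clear out of the guides (at least 36 mm), lies flat on the fixture's free bed and has been let go (value of joint clamp_bar above 1.2 rad and x of coupon in the frame of fixture between -0.125 and -0.036 m and y of coupon in the frame of fixture between -0.035 and 0.035 m and z of coupon in the frame of fixture between 0.008 and 0.016 m and contact force between the fingers and coupon below 0.1 N and linear speed of coupon below 0.02 m/s), for 0.2 s.
3. the coupon is down on the two others, centred over their joint, while still held (x of coupon in the frame of rack between -0.008 and 0.008 m and y of coupon in the frame of rack between -0.006 and 0.006 m and z of coupon in the frame of rack between 0.018 and 0.027 m and angle between coupon's own z axis and vertical below 0.08 rad and angle between the x axis of coupon and the x axis of rack, either way round below 0.15 rad and contact force between the fingers and coupon above 0.5 N), for 0.06 s.
At the end, for the whole second after the job is handed in: The coupon lies flat on the two lower coupons in the rack, lengthways, its centre within 8 mm along the rack and 6 mm across it of the middle of their joint, let go and at rest; the lower coupons lie within 6 mm of their places; the clamp bar is still up (over 1.2 rad) (x of coupon in the frame of rack between -0.008 and 0.008 m and y of coupon in the frame of rack between -0.006 and 0.006 m and z of coupon in the frame of rack between 0.018 and 0.027 m and angle between each of coupon, laid_coupon_a, laid_coupon_b's own z axis and vertical below 0.08 rad and angle between the x axis of coupon and the x axis of rack, either way round below 0.15 rad and x of laid_coupon_a in the frame of rack between -0.0365 and -0.0245 m and z of each of laid_coupon_a, laid_coupon_b in the frame of rack below 0.012 m and x of laid_coupon_b in the frame of rack between 0.0245 and 0.0365 m and value of joint clamp_bar above 1.2 rad and linear speed of coupon below 0.01 m/s and contact force between the fingers and coupon below 0.1 N); the robot touches nothing.
It fails at once if the coupon is lifted out of the guides instead of slid out flat (raised over 10 mm while less than 30 mm out) (x of coupon in the frame of fixture between -0.03 and 0.04 m and y of coupon in the frame of fixture between -0.03 and 0.03 m and z of coupon in the frame of fixture between 0.022 and 0.06 m).
It fails at once if a bystander (spray can, grey tin, gears, stator, bearing, tape) is moved over 25 mm (distance of any of spray_can, grey_tin, crown_gear, stator, bearing, red_tape, pinion_gear from where it was at the start of the episode above 0.025 m).
It also fails if it takes over 64 s, if anything falls off the work surface, if the arm or the gripper's body presses on something with over 40 N, if the wrist force passes 120 N, or if a joint passes its speed limit or range.

## Working session

There is one attempt and no reset: what is moved stays moved. The work goes in short steps, Python scripts to look and compute and a tool call to move; the robot and the scene stay as the last step left them, time stands still between calls to the robot, and variables do not carry over. Pictures are saved under pics/ and viewed, at most 10 in all, crops included, and the job is handed in when it is done.

```bash
ls; mkdir -p pics; python3 - <<'E'
from station import env
import cv2,json
s=env.get_state();print({k:(v.tolist() if hasattr(v,'tolist') else v) for k,v in s.items()})
for n in("scene","side"):
    f=env.grab_frame(n);cv2.imwrite(f"pics/{n}0.png",f["color"][:,:,::-1])
    print(n,f["fx"],f["fy"],f["cx"],f["cy"],f["k1"],f["extrinsics"])
E
```

```text
pics
station.py
{'t': 0.0, 'q': [-1.4061127897214594, 0.15905249610558586, 1.5982120355417109, 1.749897786785258e-05, 1.386212529727885, -0.21008731279580828], 'joint_velocities': [0.0011197779082588754, 4.079314791935632e-05, 0.000772733448479407, 0.00046863888064468837, -0.000328734891943115, -0.0022520293165951433], 'joint_torque': [-2.7252286827206262e-05, -38.55769157409668, -32.21050500869751, 0.07006502011790872, 0.037802421720698476, -0.00015303171039704466], 'tcp_pos': [0.21037189929158046, -0.5344638438152393, 0.21362711220043573], 'ee_rot': [-3.1397532647661235, -0.00040980170940252414, 0.3747672450520696], 'contact_force': [0.016666850926351173, 0.5262422960161399, 0.38175059898495045], 'torque': [-0.010165621719914645, 0.03267122242484542, 0.024680977204088694], 'gripper_force': 0.0, 'grip_width': 0.9990911448649841}
scene 437.7677726664321 437.7677726664321 318.7400200658061 196.31078069772897 0.02342363607015864 [[-0.82418561 -0.28980644  0.48654939 -0.05512638]
 [-0.56618963  0.40325135 -0.71890031  0.91240036]
 [ 0.01214024 -0.86798651 -0.49643936  0.71811947]
 [ 0.          0.          0.          1.        ]]
side 467.5174705871457 467.5174705871457 325.16393906927715 196.6175166278069 -0.026303146538795605 [[ 0.85974973 -0.34662656  0.37507391 -0.03911847]
 [-0.51050572 -0.5622271   0.65060325 -1.00174918]
 [-0.01463965 -0.75083334 -0.66032944  1.10201329]
 [ 0.          0.          0.          1.        ]]
```

View pics/scene0.png

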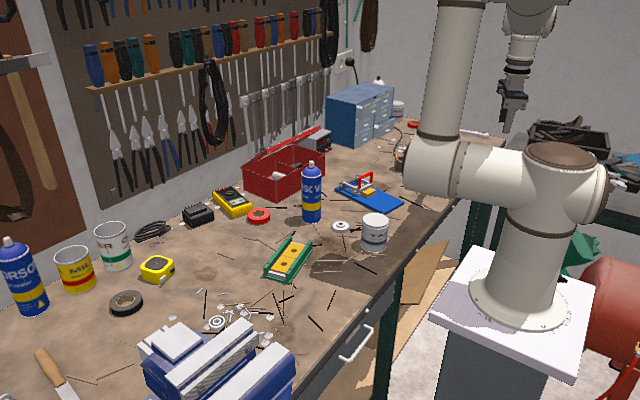

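View pics/side0.png

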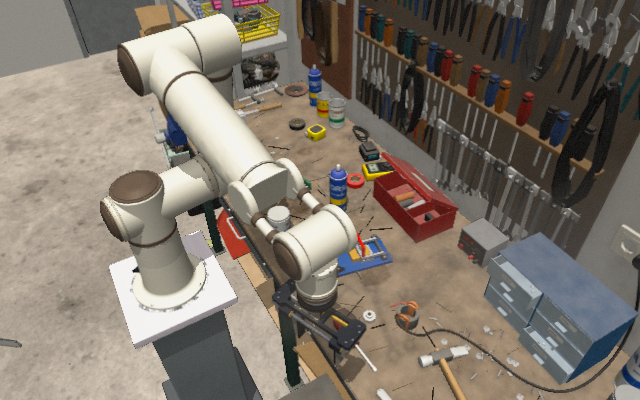

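```bash
cat > h.py <<'E'
import numpy as np,cv2,json
from scipy.spatial.transform import Rotation as R
from station import env
def grab(n,save=None):
    f=env.grab_frame(n)
    if save: cv2.imwrite(save,f["color"][:,:,::-1])
    f["extrinsics"]=np.array(f["extrinsics"]);return f
def proj(f,P):
    E=np.linalg.inv(f["extrinsics"]);p=np.atleast_2d(P)@E[:3,:3].T+E[:3,3];s=p[:,:2]/p[:,2:]
    s=s*(1+f["k1"]*(s**2).sum(1,keepdims=True));return s*[f["fx"],f["fy"]]+[f["cx"],f["cy"]]
def ray(f,uv):
    d=(np.array(uv,float)-[f["cx"],f["cy"]])/[f["fx"],f["fy"]];s=d.copy()
    for _ in range(10): s=d/(1+f["k1"]*(s@s))
    return f["extrinsics"][:3,3],f["extrinsics"][:3,:3]@[s[0],s[1],1]
def atz(f,uv,z):
    o,d=ray(f,uv);return o+d*(z-o[2])/d[2]
def crop(img,x0,y0,x1,y1,k):
    c=cv2.resize(img[y0:y1,x0:x1],None,fx=k,fy=k,interpolation=cv2.INTER_CUBIC)
    for x in range((x0+9)//10*10,x1,10):
        cv2.line(c,((x-x0)*k,0),((x-x0)*k,6),(0,0,255),1);cv2.putText(c,str(x),((x-x0)*k,16),0,.35,(0,0,255))
    for y in range((y0+9)//10*10,y1,10):
        cv2.line(c,(0,(y-y0)*k),(6,(y-y0)*k),(0,0,255),1);cv2.putText(c,str(y),(8,(y-y0)*k+4),0,.35,(0,0,255))
    return c
E
python3 - <<'E'
from h import *
a=cv2.imread('pics/scene0.png');b=cv2.imread('pics/side0.png')
A=crop(a,330,168,410,218,10);cv2.imwrite('pics/c1.png',A)
B=crop(a,255,228,325,288,6);C=crop(b,325,225,385,285,6);cv2.imwrite('pics/c2.png',np.hstack([B,C]))
E
```

```text
(no output)
```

View pics/c1.png

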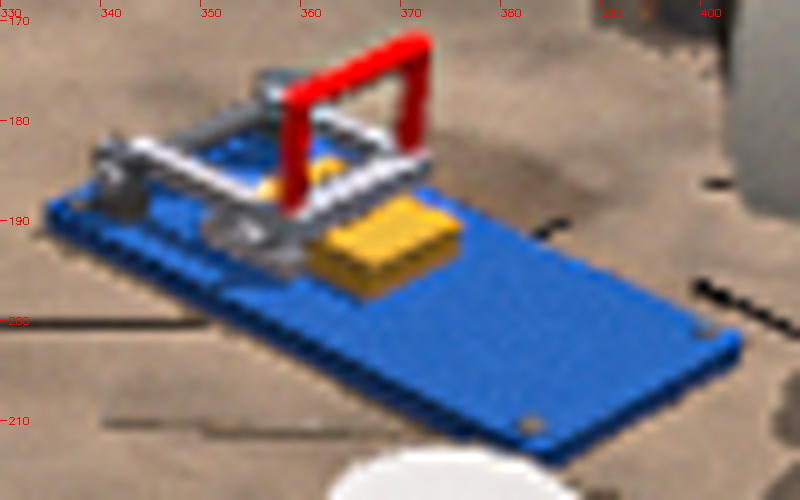

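View pics/c2.png

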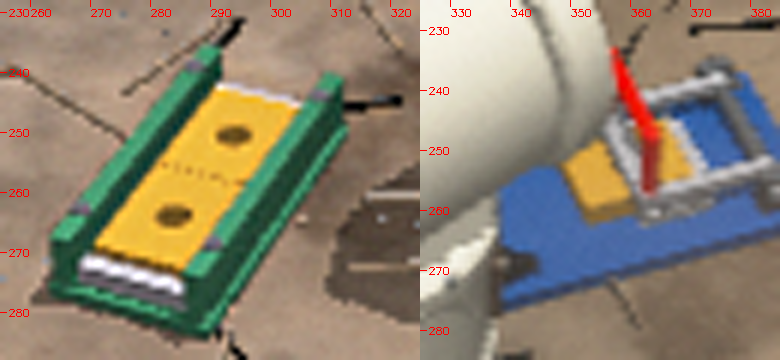

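```bash
python3 - <<'E'
from h import *
f=grab("scene");g=grab("side")
h1=atz(f,(293.4,250.1),.022);h2=atz(f,(283.6,263.4),.022)
print('rack',(h1+h2)/2,h1-h2,np.linalg.norm(h1-h2),np.arctan2(*(h1-h2)[1::-1]))
for uv in[(403.5,201.2),(385.2,212.7),(334.3,188)]: print(atz(f,uv,.012))
print('fix edge',np.linalg.norm(atz(f,(385.2,212.7),.012)-atz(f,(334.3,188),.012)))
# handle mid top z .076
print('handle ends',atz(f,(358.8,177),.076),atz(f,(372,172.8),.076))
w=grab("wrist");s=env.get_state()
T=np.eye(4);T[:3,:3]=R.from_euler('xyz',s['ee_rot']).as_matrix();T[:3,3]=s['tcp_pos']
print('wrist in tool',np.round(np.linalg.inv(T)@w["extrinsics"],3).tolist(),w["fx"],w["k1"])
E
```

```text
rack [0.51300048 0.20761125 0.022     ] [ 0.01361606 -0.05845289  0.        ] 0.0600178042938401 -1.3419367606161563
[ 0.39883811 -0.24246175  0.012     ]
[ 0.41464198 -0.14558299  0.012     ]
[ 0.62629458 -0.1871024   0.012     ]
fix edge 0.21568653705453245
handle ends [ 0.54045939 -0.19535877  0.076     ] [ 0.52041341 -0.24677303  0.076     ]
wrist in tool [[0.0, -0.971, -0.238, 0.066], [1.0, 0.0, -0.0, 0.001], [0.0, -0.238, 0.971, -0.17], [0.0, 0.0, 0.0, 1.0]] 355.82501503524037 -0.02101649340219801
```
Fixture: +x direction from -x end to +x: (0.2117,-0.0415) → yaw -0.194. Corner -x near: fixture (-125,+52)?? y axis = Rz(yaw)·(0,1) = (0.193,0.981); near corner has y greater → fixture y +52. good. Check other edge: (0.0158,0.0969): angle = atan2(.0969,.0158)-pi/2= -0.162. OK, ~ -0.18. Refine with wrist.

The rows are not in the units I measure in: shifts go in units of 5 mm. I convert before sending: 0.41 m is 82, 0.2 m is 40.

Request:
jog_arm(
  steps=[1, 40, -18, -8, -0.5, 1, 40, -18, -8, -0.5, 1, 40, -18, -8, -0.5, 1, 40, -18, -8, -0.5, 1, 82, -36, -8, -1, 1, 82, -36, -8, -1, 1, 82, -36, -8, -1, 1, 82, -36, -8, -1, 1, 82, -36, -8, -1, 1, 82, -36, -8, -1],
)

```text
t: 1.5
tcp_pos: [0.5257, -0.2178, 0.2544]
ee_rot: [-3.141, 0.0, 1.375]
contact_force: [-0.2, -0.3, -0.3]
grip_width: 0.999
gripper_force: 0.0
```

```bash
python3 - <<'E'
from h import *
f=grab("wrist","pics/w1.png")
g=grab("scene")
for uv in [(311,219),(374,248)]: print(atz(g,uv,0))
E
```

```text
[5.89360610e-01 2.41007685e-04 0.00000000e+00]
[0.36371713 0.01945603 0.        ]
```

View pics/w1.png

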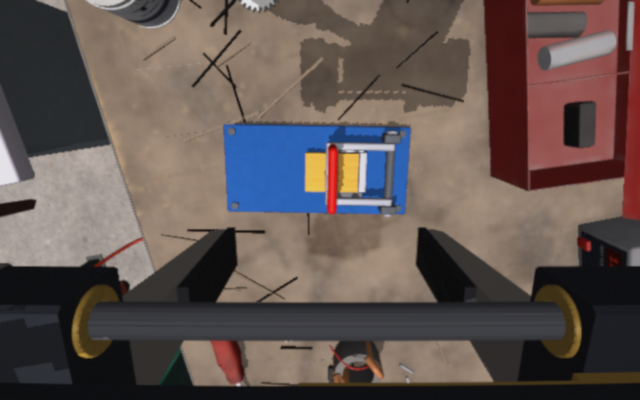

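```bash
python3 - <<'E'
from h import *
from scipy.optimize import least_squares
f=grab("wrist");c=cv2.cvtColor(f["color"],cv2.COLOR_RGB2HSV)
m=cv2.inRange(c,(100,150,80),(125,255,255));m[:110]=0;m[222:]=0;m[:,:215]=0;m[:,420:]=0
m=cv2.morphologyEx(m,cv2.MORPH_OPEN,np.ones((3,3)))
pts=cv2.findNonZero(m);print(cv2.boundingRect(pts));h=cv2.convexHull(pts)[:,0]
C=np.array([h[np.argmin(h@np.array(d))] for d in[(1,1),(-1,1),(-1,-1),(1,-1)]],float);print(C.tolist())
M=np.array([[-.125,.052],[.09,.052],[.09,-.052],[-.125,-.052]])
def pts3(p,Q,z):
    c,s=np.cos(p[2]),np.sin(p[2]);return np.c_[Q@np.array([[c,s],[-s,c]])+p[:2],np.full(len(Q),z)]
# shift corners outwards by half px
Cc=C+np.sign(C-C.mean(0))*.5
r=least_squares(lambda p:(proj(f,pts3(p,M,.012))-Cc).ravel(),[.527,-.22,-.19])
print(r.x,r.fun.round(1))
red=cv2.inRange(c,(0,180,120),(6,255,255));red[:135]=0;red[222:]=0;red[:,:315]=0;red[:,350:]=0
print('red',cv2.boundingRect(red),'pred',proj(f,pts3(r.x,np.array([[0,.029],[0,-.029]]),.076)))
bm=cv2.inRange(c,(18,120,120),(32,255,255));bm[:135]=0;bm[222:]=0;bm[:,:295]=0;bm[:,370:]=0
print('brass',cv2.boundingRect(bm),'pred',proj(f,pts3(r.x,np.array([[-.03,.022],[-.03,-.022],[.03,0]]),.026)))
# brass/handle estimate
s=env.get_state();ps=s['ee_rot'][2];tx=np.array([np.cos(ps),np.sin(ps)]);ty=np.array([np.sin(ps),-np.cos(ps)])
d=r.x[:2]-s['tcp_pos'][:2];print(d@tx,d@ty,ps,r.x[2]+np.pi/2)
E
```

```text
(224, 124, 186, 89)
[[224.0, 126.0], [408.0, 127.0], [403.0, 212.0], [229.0, 209.0]]
[ 0.53122736 -0.22118227 -0.20749265] [-1.6 -1.6  1.9 -0.7  1.3  0.9 -1.6  2.2]
red (328, 147, 10, 66) pred [[332.18157767 151.20629391]
 [331.37717219 208.37044504]]
brass (306, 152, 53, 40) pred [[304.56517319 152.34643992]
 [304.72408529 190.70938883]
 [357.52318329 172.30214849]]
-0.0014543408415069394 0.006226118847220039 1.3729393228208355 1.363303681181964
```

In the tool's units: 0.197 m is 39.4, 0.007 m is 1.4.

Request:
jog_arm(
  steps=[0.6, -0.2, 1.4, 12, 0.01, 0.6, -0.2, 1.4, 24, 0.01, 0.6, -0.2, 1.4, 34, 0.01, 0.6, -0.2, 1.4, 39.4, 0.01, 0.6, -0.2, 1.4, 39.4, 0.01, 0, -0.2, 1.4, 39.4, 0.01, 0, -0.2, 1.4, 39.4, 0.01, 0, -0.2, 1.4, 39.4, 0.01, 0, -0.2, 1.4, 39.4, 0.01, 0, -0.2, 1.4, 39.4, 0.01],
)

```text
t: 2.9
tcp_pos: [0.5311, -0.2195, 0.0578]
ee_rot: [-3.137, -0.0, 1.365]
contact_force: [-5.5, 1.4, 6.1]
grip_width: 0.101
gripper_force: 30.0
```

In the tool's units: 0.062 m is 12.4, 0.05 m is 10.

Request:
jog_arm(
  steps=[0, 0, 1.6, -1.8, 0, 0, 0, 3.4, -3.4, 0, 0, 0, 5.4, -4.7, 0, 0, 0, 7.6, -5.6, 0, 0, 0, 10, -6.3, 0, 0, 0, 12.4, -6.6, 0],
)

```text
t: 3.65
tcp_pos: [0.5917, -0.2327, 0.0911]
ee_rot: [-3.136, 0.001, 1.365]
contact_force: [-8.6, -0.6, 7.6]
grip_width: 0.101
gripper_force: 30.0
```

In the tool's units: 0.0125 m is 2.5, 0.007 m is 1.4.

Request:
jog_arm(
  steps=[0, 0, 2.4, 0.1, 0, 0, 0, 4.8, 0.6, 0, 0, 0, 7.1, 1.4, 0, 0, 0, 9.2, 2.5, 0, 0, 0, 9.2, 2.5, 0, 0, 0, 9.2, 2.5, 0],
)

```text
t: 4.4
tcp_pos: [0.6382, -0.2427, 0.0777]
ee_rot: [3.141, 0.001, 1.365]
contact_force: [-0.2, -5.0, -2.5]
grip_width: 0.1
gripper_force: 30.0
```

Request:
jog_arm(
  steps=[0.25, 0, 0, 0, 0, 0.25, 0, 0, 0, 0, 0.25, 0, 0, 0, 0, 0.25, 0, 0, -8, 0, 0.25, 0, 0, -20, 0, 0.25, 0, 0, -28, 0, 0.25, 0, -12, -28, 0, 0.25, 0, -24, -28, 0, 0.25, 0, -24, -28, 0],
)

```text
t: 5.52
tcp_pos: [0.5166, -0.2148, 0.2159]
ee_rot: [-3.136, -0.002, 1.364]
contact_force: [0.9, -0.6, 0.1]
grip_width: 0.249
gripper_force: 0.0
```

```bash
python3 - <<'E'
from h import *
f=grab("wrist","pics/w2.png");s=env.get_state();print(s['tcp_pos'])
E
```

```text
[ 0.51950467 -0.2163369   0.21767821]
```

View pics/w2.png

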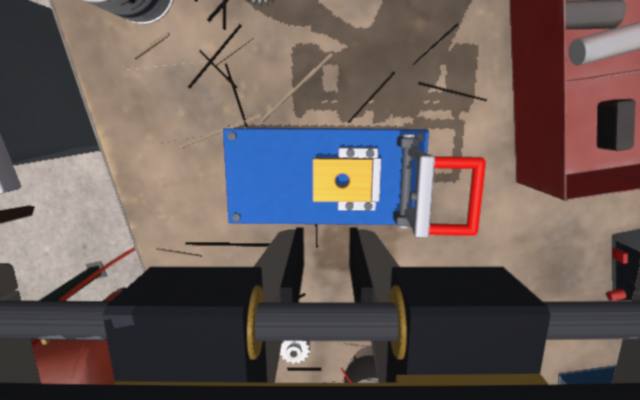

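```bash
cat >> h.py <<'E'
def brass(f,z,box,yawhint,save=None):
    c=cv2.cvtColor(f["color"],cv2.COLOR_RGB2HSV);m=cv2.inRange(c,(15,110,110),(34,255,255))
    k=np.zeros_like(m);x0,y0,x1,y1=box;k[y0:y1,x0:x1]=m[y0:y1,x0:x1]
    k=cv2.morphologyEx(k,cv2.MORPH_CLOSE,np.ones((3,3)))
    cs,_=cv2.findContours(k,cv2.RETR_EXTERNAL,cv2.CHAIN_APPROX_NONE);q=max(cs,key=cv2.contourArea)[:,0]
    W=np.array([atz(f,p,z)[:2] for p in q])
    r=cv2.minAreaRect((W*1000).astype(np.float32));return np.array(r[0])/1000,r[1],r[2]
def rel(P,yaw=None):
    s=env.get_state();ps=s['ee_rot'][2];d=np.array(P[:2])-s['tcp_pos'][:2]
    print('dx %.4f dy %.4f tcpz %.4f turn %s'%(d@[np.cos(ps),np.sin(ps)],d@[np.sin(ps),-np.cos(ps)],s['tcp_pos'][2],None if yaw is None else round((ps-yaw+np.pi)%(2*np.pi)-np.pi,3)))
E
python3 - <<'E'
from h import *
f=grab("wrist");b=brass(f,.026,(300,145,385,215),0);print(b)
phi=-.203
for a in(-.195,-.207):print(np.array(b[0])+(-.017)*np.array([np.cos(a),np.sin(a)]))
rel(b[0]-.017*np.array([np.cos(phi),np.sin(phi)]),phi+np.pi)
E
```

```text
(array([ 0.53225128, -0.22096271]), (45.1834831237793, 59.16693115234375), 77.57107543945312)
[ 0.51557347 -0.21766868]
[ 0.5156142  -0.21746878]
dx -0.0014 dy -0.0055 tcpz 0.2187 turn -1.574
```

In the tool's units: -0.0065 m is -1.3, 0.17 m is 34.

Request:
jog_arm(
  steps=[0.8, -0.2, -1.3, 0, -0.8, 0.8, -0.2, -1.3, 0, -0.8, 0.8, -0.2, -1.3, 0, -0.8, 0.8, -0.2, -1.3, 0, -1.57, 0.8, -0.2, -1.3, 0, -1.57, 0.8, -0.2, -1.3, 0, -1.57, 0.8, -0.2, -1.3, 0, -1.57, 0.8, -0.2, -1.3, 10, -1.57, 0.8, -0.2, -1.3, 20, -1.57, 0.8, -0.2, -1.3, 28, -1.57, 0.8, -0.2, -1.3, 34, -1.57, 0.8, -0.2, -1.3, 34, -1.57],
)

```text
t: 7.12
tcp_pos: [0.5145, -0.2166, 0.0462]
ee_rot: [3.14, -0.003, 2.935]
contact_force: [0.1, -0.6, 0.8]
grip_width: 0.799
gripper_force: 0.0
```

```bash
python3 - <<'E'
from h import *
rel(np.array([0.5323,-.2210])-.018*np.array([np.cos(-.208),np.sin(-.208)]),np.pi-.208)
E
```

```text
dx -0.0003 dy -0.0006 tcpz 0.0462 turn 0.002
```

Request:
jog_arm(
  steps=[0.8, 0, 0, 4, 0, 0.8, 0, 0, 6.3, 0, 0.8, 0, 0, 6.3, 0, 0, 0, 0, 6.3, 0, 0, 0, 0, 6.3, 0, 0, 0, 0, 6.3, 0, 0, 0, 0, 6.3, 0],
)

```text
t: 8.0
tcp_pos: [0.5147, -0.217, 0.0171]
ee_rot: [-3.142, 0.001, 2.935]
contact_force: [0.3, 0.6, 3.6]
grip_width: 0.474
gripper_force: 30.0
```

In the tool's units: 0.08 m is 16, 0.07 m is 14.

Request:
jog_arm(
  steps=[0, 2, 0, 0, 0, 0, 4, 0, 0, 0, 0, 6.4, 0, 0, 0, 0, 9, 0, 0, 0, 0, 11.6, 0, 0, 0, 0, 14, 0, 0, 0, 0, 16, 0, 0, 0, 0, 16, 0, 0, 0, 0, 16, 0, 0, 0],
)

```text
t: 9.12
tcp_pos: [0.4352, -0.2006, 0.017]
ee_rot: [-3.141, -0.002, 2.935]
contact_force: [-1.4, -0.3, 9.4]
grip_width: 0.473
gripper_force: 30.0
```

Request:
jog_arm(
  steps=[0.8, 0, 0, 0, 0, 0.8, 0, 0, 0, 0, 0.8, 0, 0, 0, 0, 0.8, 0, 0, 0, 0, 0.8, 0, 0, -12, 0, 0.8, 0, 0, -24, 0, 0.8, 0, 0, -36, 0, 0.8, 0, 0, -40, 1.57, 0.8, 0, 0, -40, 1.57, 0.8, 0, 0, -40, 1.57, 0.8, 0, 0, -40, 1.57, 0.8, 0, 0, -40, 1.57],
)

```text
t: 10.62
tcp_pos: [0.436, -0.2004, 0.2164]
ee_rot: [-3.141, -0.001, 1.991]
contact_force: [-0.5, 0.3, -0.1]
grip_width: 0.801
gripper_force: 0.0
```

Request:
jog_arm(
  steps=[1, 0, 0, 0, 0.8, 1, 0, 0, 0, 0.8, 1, 0, 0, 0, 0.8, 1, 0, 0, 0, 0.8, 1, 0, 0, 0, 0.8],
)

```text
t: 11.25
tcp_pos: [0.436, -0.2005, 0.2164]
ee_rot: [-3.141, -0.0, 1.195]
contact_force: [0.3, -0.7, 0.5]
grip_width: 1.004
gripper_force: 0.0
```

```bash
python3 - <<'E'
from h import *
f=grab("wrist","pics/w3.png");print(env.get_state()['tcp_pos'])
E
```

```text
[ 0.43600703 -0.20045531  0.21636431]
```

View pics/w3.png

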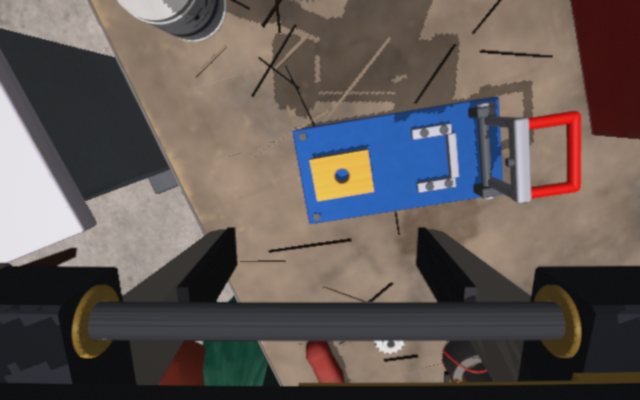

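```bash
python3 - <<'E'
from h import *
f=grab("wrist");b=brass(f,.026,(300,140,385,210),0);print(b)
y=np.deg2rad(b[2]-90);print(y);rel(b[0],y+np.pi/2)
E
```

```text
(array([ 0.45237961, -0.20469984]), (44.355560302734375, 59.3729362487793), 78.17293548583984)
-0.20642121661787824
dx 0.0020 dy 0.0168 tcpz 0.2164 turn -0.167
```

In the tool's units: 0.017 m is 3.4, 0.198 m is 39.6.

Request:
jog_arm(
  steps=[1, 0.4, 3.4, 12, -0.167, 1, 0.4, 3.4, 24, -0.167, 1, 0.4, 3.4, 34, -0.167, 1, 0.4, 3.4, 39.6, -0.167, 1, 0.4, 3.4, 39.6, -0.167, 0, 0.4, 3.4, 39.6, -0.167, 0, 0.4, 3.4, 39.6, -0.167, 0, 0.4, 3.4, 39.6, -0.167, 0, 0.4, 3.4, 39.6, -0.167],
)

```text
t: 12.48
tcp_pos: [0.4528, -0.2052, 0.0194]
ee_rot: [3.142, 0.0, 1.365]
contact_force: [-2.1, 0.4, 6.9]
grip_width: 0.646
gripper_force: 30.0
```

Request:
jog_arm(
  steps=[0, 0, 0, -10, 0, 0, 0, 0, -22, 0, 0, 0, 0, -34, 0, 0, 0, 0, -46, 0, 0, 0, 0, -50, 0, 0, 0, 0, -50, 0],
)

```text
t: 13.22
tcp_pos: [0.4534, -0.2054, 0.2699]
ee_rot: [3.139, 0.001, 1.364]
contact_force: [1.0, -0.5, -4.3]
grip_width: 0.649
gripper_force: 30.0
```

```bash
python3 - <<'E'
from h import *
rel([.513,.2076],-1.342+np.pi/2)
E
```

```text
dx 0.4164 dy -0.0263 tcpz 0.2699 turn 1.136
```

Request:
jog_arm(
  steps=[0, 10, -0.6, 0, 0.14, 0, 20, -1.2, 0, 0.28, 0, 30, -1.8, 0, 0.42, 0, 40, -2.4, 0, 0.56, 0, 50, -3, 0, 0.7, 0, 60, -3.6, 0, 0.84, 0, 70, -4.2, 0, 0.98, 0, 78, -4.8, 0, 1.08, 0, 83.2, -5.2, 0, 1.136, 0, 83.2, -5.2, 0, 1.136, 0, 83.2, -5.2, 0, 1.136],
)

```text
t: 14.6
tcp_pos: [0.5118, 0.2068, 0.2668]
ee_rot: [3.141, 0.003, 0.229]
contact_force: [1.1, -0.4, -3.8]
grip_width: 0.645
gripper_force: 30.0
```

```bash
python3 - <<'E'
from h import *
f=grab("wrist","pics/w4.png");print(env.get_state()['tcp_pos'])
E
```

```text
[0.51206071 0.20660348 0.26728758]
```

View pics/w4.png

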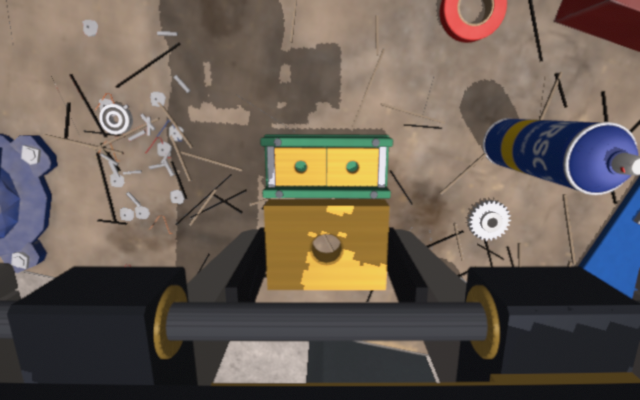

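```bash
python3 - <<'E'
from h import *
f=grab("wrist");s=env.get_state()
b=brass(f,.022,(268,140,386,192),0);print('pair',b)
print('holes',(atz(f,(301,167),.022)+atz(f,(352,167),.022))/2)
zt=s['tcp_pos'][2]+.0066
h=brass(f,zt,(262,198,392,294),0);print('held',h,s['tcp_pos'],s['ee_rot'])
c=cv2.cvtColor(f["color"],cv2.COLOR_RGB2HSV)
g=cv2.inRange(c,(60,80,40),(90,255,255));g[:,:250]=0;g[:,400:]=0;g[:120]=0;g[200:]=0
for nm,z in(('rails',.034),):
    cs,_=cv2.findContours(cv2.morphologyEx(g,cv2.MORPH_CLOSE,np.ones((61,61))),0,1);q=max(cs,key=cv2.contourArea)[:,0]
    print(nm,cv2.minAreaRect(np.array([atz(f,p,z)[:2]*1000 for p in q],np.float32)))
rel(b[0]);rel(h[0])
E
```

```text
pair (array([0.51443341, 0.20625459]), (45.17195510864258, 121.42423248291016), 13.074430465698242)
holes [0.51490011 0.20546607 0.022     ]
held (array([0.51352087, 0.20543204]), (44.52556228637695, 60.49775314331055), 13.072879791259766) [0.51228706 0.20655965 0.26775652] [3.14142722e+00 1.46647444e-03 2.27494097e-01]
rails ((516.5767822265625, 206.3234100341797), (72.60795593261719, 147.11550903320312), 12.85362720489502)
dx 0.0020 dy 0.0008 tcpz 0.2678 turn None
dx 0.0009 dy 0.0014 tcpz 0.2678 turn None
```

In the tool's units: 0.215 m is 43, 0.2 m is 40.

Request:
jog_arm(
  steps=[0, 0.26, -0.1, 12, 0, 0, 0.26, -0.1, 24, 0, 0, 0.26, -0.1, 34, 0, 0, 0.26, -0.1, 40, 0, 0, 0.26, -0.1, 43, 0, 0, 0.26, -0.1, 43, 0, 0, 0.26, -0.1, 43, 0],
)

```text
t: 15.58
tcp_pos: [0.5153, 0.2084, 0.0554]
ee_rot: [3.141, -0.003, 0.228]
contact_force: [0.0, 0.0, -2.5]
grip_width: 0.645
gripper_force: 30.0
```

```bash
python3 - <<'E'
from h import *
f=grab("wrist");w=f["color"][:,:,::-1].copy();g=grab("scene")["color"][:,:,::-1].copy();s=env.get_state();print(s['tcp_pos'],s['contact_force'])
cv2.imwrite("pics/w5.png",np.vstack([crop(w,245,150,405,300,3)[:, :480],crop(g,260,222,340,290,2)[:, :160].repeat(1,0) if 0 else np.zeros((1,480,3),np.uint8)]))
cv2.imwrite("pics/w5.png",np.hstack([crop(w,230,150,410,300,2),crop(g,255,222,325,287,6)[:300]]) if 0 else cv2.hconcat([crop(w,230,160,410,300,2)[:280],crop(g,255,222,327,292,4)[:280]]))
E
```

```text
[0.51520173 0.20853175 0.05541896] [-0.16460357 -0.14777047 -3.49466992]
```

View pics/w5.png

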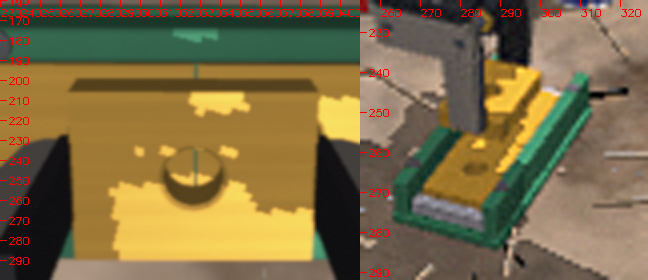

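```bash
python3 - <<'E'
from h import *
f=grab("wrist");s=env.get_state();t=s['tcp_pos'];zt=t[2]+.0066
ps=s['ee_rot'][2];ax=np.array([[np.cos(ps),np.sin(ps)],[np.sin(ps),-np.cos(ps)]])
T=lambda uv,z:(ax@(atz(f,uv,z)[:2]-t[:2])*1000).round(1)
h=brass(f,zt,(255,203,400,292),0);print('held',h,(ax@(h[0]-t[:2])*1000))
print('lower far edge',T((245,191.5),.022),'seam',T((327.7,195),.022),T((327.7,245),.022))
print('held far bottom edge',T((300,199.7),zt-.014),'far top',T((300,205.7),zt),'near top',T((300,289.5),zt),'hole',T((326.5,248),zt),'L/R',T((267.5,255),zt),T((387.5,255),zt))
print(f["cx"])
c=f["color"][:,245];print([ (i,c[i].tolist()) for i in range(186,196)])
E
```

```text
held (array([0.51690582, 0.20712422]), (45.60941696166992, 69.97269439697266), 13.088164329528809) [1.58505068 1.8399752 ]
lower far edge [ 21.2 -46.3] seam [19.1  2.3] [-12.2   2.4]
held far bottom edge [ 22.6 -12.1] far top [ 23.1 -11.1] near top [-20.9 -11.9] hole [1.5 1.6] L/R [ -2.2 -27.6] [-2.2 31.8]
326.1820874561758
[(186, [53, 102, 77]), (187, [52, 101, 77]), (188, [49, 96, 73]), (189, [48, 86, 65]), (190, [59, 74, 50]), (191, [96, 79, 40]), (192, [138, 105, 47]), (193, [159, 122, 53]), (194, [164, 126, 54]), (195, [166, 126, 56])]
```

In the tool's units: 0.022 m is 4.4, -0.0015 m is -0.3.

Request:
jog_arm(
  steps=[0, -0.3, 0.1, 0, 0, 0, -0.3, 0.1, 2, 0, 0, -0.3, 0.1, 3.6, 0, 0, -0.3, 0.1, 4.4, 0, 0, -0.3, 0.1, 4.8, 0, 0, -0.3, 0.1, 4.8, 0],
)

```text
t: 16.48
tcp_pos: [0.5127, 0.2076, 0.0297]
ee_rot: [3.142, -0.001, 0.228]
contact_force: [-0.3, -0.0, -2.8]
grip_width: 0.641
gripper_force: 30.0
```

Request:
jog_arm(
  steps=[0, 0, 0, 0.2, 0, 0, 0, 0, 0.2, 0, 0, 0, 0, 0.2, 0],
)

```text
t: 16.85
tcp_pos: [0.5129, 0.2076, 0.0295]
ee_rot: [3.142, -0.001, 0.228]
contact_force: [-2.1, -1.4, 5.4]
grip_width: 0.65
gripper_force: 30.0
```

Request:
jog_arm(
  steps=[0, 0, 0, 0.2, 0, 0, 0, 0, 0.2, 0, 0, 0, 0, 0.2, 0],
)

```text
t: 17.23
tcp_pos: [0.5129, 0.2076, 0.0294]
ee_rot: [3.141, -0.001, 0.228]
contact_force: [-5.7, -1.3, 12.7]
grip_width: 0.645
gripper_force: 30.0
```

In the tool's units: -0.22 m is -44, -0.16 m is -32.

Request:
jog_arm(
  steps=[0, 0, 0, -0.2, 0, 0, 0, 0, -0.2, 0, 0.85, 0, 0, -0.2, 0, 0.85, 0, 0, -0.2, 0, 0.85, 0, 0, -0.2, 0, 0.85, 0, 0, -0.2, 0, 0.85, 0, 0, -8, 0, 0.85, 0, 0, -20, 0, 0.85, 0, 0, -32, 0, 0.85, 0, 0, -44, 0, 0.85, 0, 0, -44, 0, 0.85, 0, 0, -44, 0],
)

```text
t: 18.73
tcp_pos: [0.512, 0.2074, 0.2467]
ee_rot: [-3.142, 0.001, 0.228]
contact_force: [0.4, -0.6, 0.1]
grip_width: 0.848
gripper_force: 0.0
```

```bash
python3 - <<'E'
from h import *
f=grab("wrist");w=f["color"][:,:,::-1].copy();g=grab("scene")["color"][:,:,::-1].copy()
cv2.imwrite("pics/w6.png",cv2.hconcat([crop(w,240,110,410,210,2)[:200],crop(g,255,228,325,278,4)[:200]]))
s=env.get_state();print(s['tcp_pos'],brass(f,.036,(255,120,400,205),0))
E
```

```text
[0.51121677 0.20730129 0.24524726] (array([0.51522986, 0.20628133]), (47.14258575439453, 116.9830551147461), 13.096861839294434)
```

View pics/w6.png

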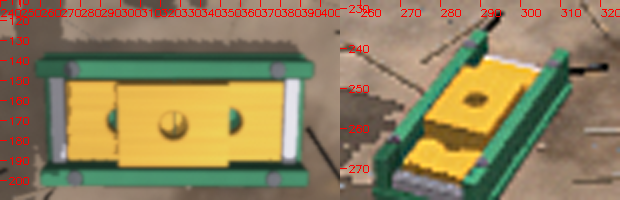

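```bash
python3 -c "
from station import env
print(env.job_done())"
```

```text
the job is handed in; nothing more can be done
None
```

The job is handed in at about 19 s, with no verdict returned: the clamp bar stands upright, and the coupon was slid out, let go on the free bed and re-gripped by its ends, and now lies flat in the rack about 1 mm off the joint by my last picture.

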